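Run the slide-drying tray home to its notches and bolt it

ROBOT

A 7-joint arm with a two-finger parallel gripper is mounted at the origin on the work surface. World frame = base frame: x ahead of the robot, y to its left, z up, the work surface at z = 0. Lengths are in m, angles in rad, forces in N, time in s.
With the tool pointing down it reaches from about 0.4 to 0.85 m from the base axis. Payload 4.5 kg.
Tool frame: the origin (TCP) lies at the very end of the fingers, on their centre line; the grasp point (between the pads) lies 19 mm behind it (bot.grip_depth is the distance from the TCP to the grasp point, in m); z points along the fingers, y is the direction in which the jaws open and shut (so a half turn about z gives the same grasp; the last joint's range is limited). The gripper opens to 88 mm and grips with 3 to 60 N. Pads are 18 mm wide; open, the fingers measure 123 mm over their backs; the gripper's body (75 mm by 187 mm) begins 45 mm behind the grasp point.
Start: joints at [1.26, 0.689, -0.195, 1.565, 0.157, 0.902, -0.215], TCP at [0.211, -0.588, 0.239] pointing down, gripper open.
Joint ranges: [-3.01, 3.01], [-0.46, 2.08], [-1.47, 1.51], [0.13, 2.56], [-1, 4.14], [0.04, 2.09], [-2.66, 2.66]. Speed limits (rad/s): [2.57, 2.57, 3.14, 3.14, 3.14, 3.14, 3.14].

INTERFACE

Orientations are given as a unit quaternion [w, x, y, z].
In Python, from bench import sensors, get_image, camera_model, ticket, bot gives the robot as it stands.
- The arm moves only by the shell command python3 -m jog 'ROWS'. ROWS is JSON, one flat list of numbers, 5 for each row, row after row: the shift along the tool's x, y, z in m, then the turn about the tool's z in rad, then the gripper's target within -1 to 1 (fully open at 1, half-way at 0, shut at -1). A call has 1 to 12 rows; each row is the pose to reach, as a shift and turn from the pose commanded when the call began, along the tool's axes at that moment; what a row does not reach only later rows make up. A row lasts 1/8 s, in which the tool goes at most 62.5 mm and 10.7 degrees, less where a joint would pass 70% of its speed; a pose out of reach is approached as far as the arm can. A call with a gripper value outside its range is refused whole. The fingers move at their own pace and stop on an object; the grip force is fixed at half the most. Time passes only in rows, so rows that repeat a pose let the fingers close. It gives the time, the measured TCP pose, the force and the opening at its end, in the units of the state.
- sensors.read_state(): the state, without advancing time (a new reading comes with each control period).
- get_image(name): name is "side" or "top" or "wrist"; returns the picture (420x560x3 uint8, red, green, blue); there is no depth.
- camera_model(name): a dict with "camera_matrix" (3x3 intrinsics, pixels), "origin" and "attitude" of the camera in the world; the wrist camera has in their place "tool_from_camera" (4x4, takes a point from camera to tool coordinates, whose origin is the TCP and whose axes are the flange's). Camera axes: x right, y down, z forward; pixel columns grow to the right and rows downward; lengths in m; the calibration is good to about 2 mm. A picture is of the moment at which its call begins: read the wrist's pose just before it. camera_model takes no time and is no camera call.
- ticket.hand_in(): hands the job in, once; it reports no verdict.
The state is a dict: "t": time; "qpos": joint angles; "qvel": joint speeds; "joint_torque": joint torques, N m; "eef_pos": TCP position; "tool_rot": TCP orientation; "contact_force": force on the tool from outside, world axes, zero at the start; "moment": the same for the moment, N m; "width": finger opening in m.
Only numpy, scipy, OpenCV 4.12 (cv2) and the standard library are available. Lean on these libraries where they do the work, as an engineer would, in place of code of your own. Each camera call takes 0.05 s, during which the arm holds its last target.

TASK

With the fingertips, gently push the white slide-drying tray along its rails towards the bolt until you feel it drop into the locating notches, then push the bolt's upright plate so that the bolt slides fully home over the tray's rim. Do not pick up or lift anything, keep the slide carrier and the vial standing on the tray, and leave everything else on the bench where it is. Finish with the hand clear.

Things in the scene. Friction and masses are not known exactly. Their poses are not given: they have to be found in the camera images.
- station: Fixed grey metal tray station, 420 x 136 mm. Origin: on the bench, on its centre line, under the place of the seated tray's centre. x: the way the tray must travel (roughly to the robot's right), z up. Two rails at y = -45 and +45 mm, x = -220 to 112 mm, 22 mm wide, tops 34 mm high; the channel between is 68 mm wide, its floor 8 mm high. Side walls, 48 mm high, guide the tray with 2 mm play.
- notch (a point): Mouth of one of the four locating notches, level with the rail top, 34 mm above the bench. The notches are cut across the rails at station x = -75 and +75 mm, y = -45 and +45 mm, each 18 mm long and 6 mm deep. This one is at x = +75, y = +45 mm.
- block_top (a point): Centre of the top of the fixed bolt block at the station's +x end: 85 mm long (station x = 115 to 200 mm), 50 mm wide, top 52 mm above the bench, with two small guide strips up to 63 mm above the bench beside the bolt's tongue. Nothing stands higher behind the bolt's plate.
- tray: Loose white striped tray, 200 (x) x 120 x 23 mm, 0.5 to 0.85 kg, axes as the station's. Origin: centre, at the undersides of its feet (7 mm high, 12 mm long, at x = -75, +75 mm). It starts 65 to 125 mm short of its seat, feet on the rail tops, origin 34 mm above the bench; friction a few N. Over the notches it drops 6 mm (origin 28 mm high, rim top 51) and stops dead within 4 mm of station x = 0.
- tray_tail (a point): The middle of the tray's rear end face (the upright end away from the bolt, where it is pushed): on the outer face, 15 mm above the undersides of the feet. The face is 120 mm wide and 16 mm high, from 7 to 23 mm above the undersides of the feet.
- bolt (a joint): Travel (m) of the steel bolt at the station's +x end: 0 = fully back, 0.035 = fully home (end stop); grows as it is pushed towards the tray (station -x). Starts at 0 to 0.008, about 2 N friction, stays where left. Its tongue, 32 mm wide, underside 53.5 mm above the bench, passes over the rim of the seated tray but is blocked by a tray that has not dropped.
- bolt_plate (a point): Middle of the outer face (facing station +x, away from the tray) of the bolt's upright push plate, 79.5 mm above the bench. The plate is 10 mm thick, 34 mm wide and stands from 59.5 to 95.5 mm above the bench.
- carrier: Steel wire slide carrier with glass slides, 76 x 28 x 45 mm, standing loose on the tray on one side, long side along it. Origin: centre of its underside. It rides along.
- vial: Small vial, 32 mm across, 52 mm high, black cap, standing loose on the tray beside the carrier. Origin: centre of its underside. It rides along.
- beaker: Glass beaker, 64 mm across, 85 mm high, on the bench beside the station, on the side away from the robot. Origin: centre of its underside. Bystander.
- jar: Closed amber rectangular staining jar with a grey lid, 55 x 45 x 70 mm high, on the bench beside the station, on the robot's side. Origin: centre of its underside. Bystander.
- reagent: Amber reagent bottle, 66 mm across, 150 mm high, on the bench to the right of the robot. Origin: centre of its underside. Bystander.
- slidebox: Closed grey slide box with black lid, 100 x 170 x 35 mm, on the bench to the left of the robot. Origin: centre of its underside. Bystander.
- brush: Brush lying on the bench near the robot, 170 mm long. Bystander.

How it is judged:
By the outcome, as a careful person would: the job done as asked, in the order asked, and still so for the second after the job is handed in, with the robot touching nothing.
It also fails if it takes over 48 s, if anything falls off the work surface, if the arm or the gripper's body presses on something with over 40 N, if the wrist force passes 120 N, or if a joint passes its speed limit or range.

## Working session

There is one attempt and no reset: what is moved stays moved. The work goes in short steps, Python scripts to look and compute and a shell command to move; the robot and the scene stay as the last step left them, time stands still between calls to the robot, and variables do not carry over. Pictures are saved under pics/ and viewed, and the job is handed in when it is done.

```bash
ls; mkdir -p pics; python3 - <<'E'
from bench import sensors,get_image,camera_model,ticket,bot
import cv2,numpy as np
s=sensors.read_state()
for k in s: print(k,np.round(s[k],4))
for n in ["side","top","wrist"]:
    im=get_image(n); cv2.imwrite(f"pics/{n}0.png",im[:,:,::-1])
    print(n,camera_model(n))
E
```

```text
pics
t 0.0
qpos [ 1.2598  0.69   -0.1945  1.5663  0.1573  0.9025 -0.2151]
qvel [-0.0002  0.0001 -0.0015 -0.0007 -0.001  -0.0001  0.0002]
joint_torque [ 1.00000e-04 -5.27554e+01 -1.26660e+00 -1.53431e+01 -5.25000e-02
  6.50000e-03  2.00000e-04]
eef_pos [ 0.211  -0.5876  0.2379]
tool_rot [-9.000e-04  9.852e-01  1.716e-01 -2.000e-04]
contact_force [ 0.0666 -1.108  -0.7208]
moment [-0.0418 -0.0809 -0.0011]
width 0.0883
side {'camera_matrix': array([[485.31242378,   0.        , 281.70834725],
       [  0.        , 485.31242378, 211.86809898],
       [  0.        ,   0.        ,   1.        ]]), 'origin': array([-0.01594041,  0.76721912,  0.65557553]), 'attitude': array([ 0.14471435, -0.25597189,  0.83278729, -0.46904316])}
top {'camera_matrix': array([[498.63152573,   0.        , 278.23914725],
       [  0.        , 498.63152573, 200.68505716],
       [  0.        ,   0.        ,   1.        ]]), 'origin': array([ 0.36149959, -0.03220144,  1.37629674]), 'attitude': array([-0.04809272,  0.71373651, -0.69790779,  0.03452535])}
wrist {'camera_matrix': array([[301.62312417,   0.        , 282.56839377],
       [  0.        , 301.62312417, 204.037661  ],
       [  0.        ,   0.        ,   1.        ]]), 'tool_from_camera': array([[ 2.13291633e-04, -9.54361133e-01, -2.98654954e-01,
         7.84051716e-02],
       [ 9.99999970e-01,  1.67211372e-04,  1.79844973e-04,
         5.91921326e-04],
       [-1.21698547e-04, -2.98654983e-01,  9.54361140e-01,
        -1.45774203e-01],
       [ 0.00000000e+00,  0.00000000e+00,  0.00000000e+00,
         1.00000000e+00]])}
```

View pics/top0.png

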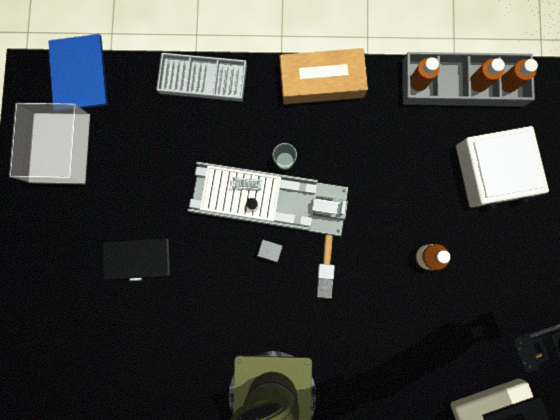

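View pics/side0.png

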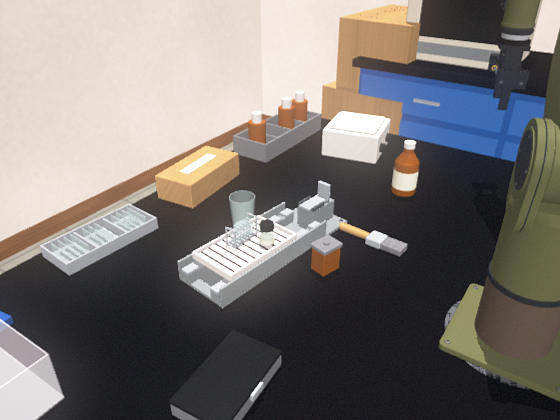

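View pics/wrist0.png

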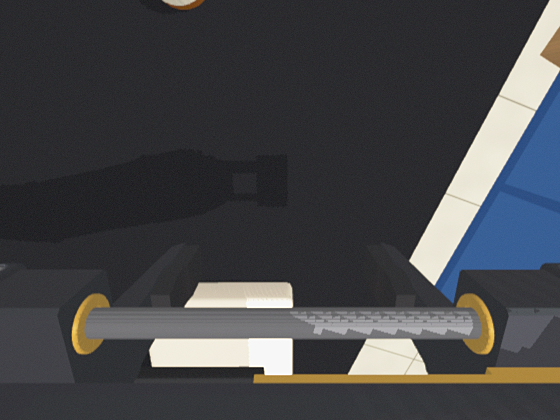

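The top view shows the station from about (190,187) to (348,210), with the tray at (200–280,165–220) at the left end. The bolt is near (325,207), the jar at (270,251), and the brush handle end at (328,237). I'll zoom in to measure.

```bash
cat > h.py <<'E'
import numpy as np,cv2
from scipy.spatial.transform import Rotation as R
from bench import camera_model,sensors
def Rq(q): return R.from_quat([q[1],q[2],q[3],q[0]]).as_matrix()
def cam(n,s=None):
    m=camera_model(n);K=m['camera_matrix']
    if n=='wrist':
        T=m['tool_from_camera'];Rt=Rq(s['tool_rot']);return K,Rt@T[:3,:3],Rt@T[:3,3]+s['eef_pos']
    return K,Rq(m['attitude']),np.array(m['origin'])
def cast(n,uv,z,s=None):
    K,Rc,o=cam(n,s);d=Rc@np.linalg.inv(K)@[uv[0],uv[1],1];return o+d*(z-o[2])/d[2]
def proj(n,p,s=None):
    K,Rc,o=cam(n,s);c=K@(Rc.T@(np.array(p)-o));return c[:2]/c[2]
E
python3 - <<'E'
from h import *
im=cv2.imread('pics/top0.png');c=im[150:270,180:360];c=cv2.resize(c,None,fx=4.4,fy=4.4,interpolation=cv2.INTER_CUBIC);cv2.imwrite('pics/top0z.png',c)
im=cv2.imread('pics/side0.png');c=im[170:310,170:350];c=cv2.resize(c,None,fx=4.2,fy=4.2,interpolation=cv2.INTER_CUBIC);cv2.imwrite('pics/side0z.png',c)
E
```

```text
(no output)
```

View pics/top0z.png

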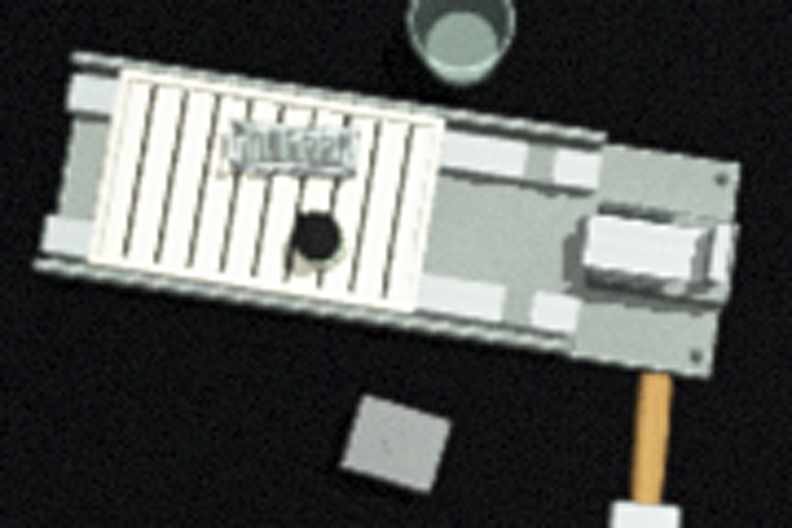

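View pics/side0z.png

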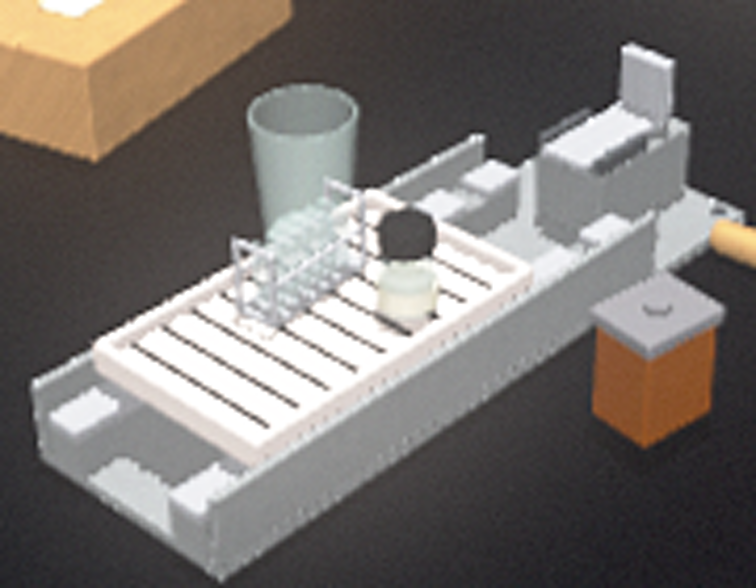

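The zoomed top view shows the tray corners near (120,68), (443,118), (415,312) and (88,265). The +x notches are at about (540,163) and (517,306), and the plate is at about (722,262).

```bash
python3 - <<'E'
from h import *
z2=lambda u,v:((u+.5)/4.4-.5+180,(v+.5)/4.4-.5+150)
im=cv2.imread('pics/top0.png').astype(int)
b,g,r=im[...,0],im[...,1],im[...,2]
m=((r-b>8)&(r>190)).astype(np.uint8); m[:150]=0;m[235:]=0;m[:,:180]=0;m[:,300:]=0
m=cv2.morphologyEx(m,cv2.MORPH_CLOSE,np.ones((5,5)))
cs,_=cv2.findContours(m,0,2);c=max(cs,key=cv2.contourArea)
box=cv2.boxPoints(cv2.minAreaRect(cv2.convexHull(c)));print(box)
P=np.array([cast('top',p,.057) for p in box]);print(P.round(4));print('sides',np.linalg.norm(P-np.roll(P,1,0),axis=1),'ctr',P.mean(0))
man=[(120,68),(443,118),(415,312),(88,265)]
Q=np.array([cast('top',z2(*p),.057) for p in man]);print(Q.round(4),np.linalg.norm(Q-np.roll(Q,1,0),axis=1),Q.mean(0))
n1=cast('top',z2(540,163),.034);n2=cast('top',z2(517,306),.034);print('notch',n1,n2,np.linalg.norm(n1-n2))
# direction
ax=(Q[1]+Q[2]-Q[0]-Q[3]);ax/=np.linalg.norm(ax);print('axis',ax,np.degrees(np.arctan2(ax[1],ax[0])))
# walls top .048, far wall line and near wall line
for a,bb in [((72,55),(605,133)),((35,265),(570,350))]:
    p,q=cast('top',z2(*a),.048),cast('top',z2(*bb),.048);print('wall',p,q,np.linalg.norm(p-q),np.degrees(np.arctan2(*(q-p)[[1,0]])))
E
```

```text
[[199.38647 209.21892]
 [206.42432 164.64595]
 [280.93512 176.41081]
 [273.89728 220.98378]]
[[ 0.4888  0.2047  0.057 ]
 [ 0.6098  0.1908  0.057 ]
 [ 0.5818 -0.0107  0.057 ]
 [ 0.4617  0.0052  0.057 ]]
sides [0.20130746 0.12181455 0.20339998 0.1211218 ] ctr [0.5355164  0.09749746 0.057     ]
[[ 0.6086  0.1895  0.057 ]
 [ 0.5817 -0.009   0.057 ]
 [ 0.463   0.0052  0.057 ]
 [ 0.4871  0.204   0.057 ]] [0.12240578 0.20027967 0.11959117 0.20032974] [0.53510475 0.0974172  0.057     ]
notch [ 0.55863216 -0.06913791  0.034     ] [ 0.46978976 -0.05662977  0.034     ] 0.08971859916494898
axis [-0.1275608  -0.99183075  0.        ] -97.32866309203074
wall [0.61787978 0.22100609 0.048     ] [ 0.57594582 -0.10815584  0.048     ] 0.33182229173752004 -97.26015315567169
wall [0.48726457 0.2380817  0.048     ] [ 0.44268559 -0.08892201  0.048     ] 0.33002835718177664 -97.763026512568
```

```bash
cat >> h.py <<'E'
a=np.radians(-97.5);AX=np.array([np.cos(a),np.sin(a),0]);AY=np.array([-np.sin(a),np.cos(a),0])
O=np.array([.5240,.0115,0])
def st(x,y,z): return O+x*AX+y*AY+np.array([0,0,z])
def tost(p): d=np.array(p)-O; return np.array([d@AX,d@AY,d[2]])
def delta(p,yawdeg=82.5):
    s=sensors.read_state();Rt=Rq(s['tool_rot']);d=Rt.T@(np.array(p)-s['eef_pos'])
    cur=np.degrees(np.arctan2(Rt[1,0],Rt[0,0]));t=-((yawdeg-cur+180)%360-180)
    print('t',s['t'],'eef',np.round(s['eef_pos'],4),'st',tost(s['eef_pos']).round(4),'yaw',cur.round(2),'tilt',Rt[2].round(4),'F',np.round(s['contact_force'],2),'w',s['width'])
    print('shift',d.round(4),'turn',np.radians(t).round(4))
E
python3 -c "
from h import *
delta([.46,-.2,.26]);delta(st(-.225,0,.24)); print(st(-.225,0,0))
z2=lambda u,v:((u+.5)/4.4-.5+180,(v+.5)/4.4-.5+150)
print('plate top edge',[tost(cast('top',z2(*p),.0955)).round(4) for p in [(738,226),(730,300),(715,262),(735,262)]])
"
python3 -m jog '[0.365,-0.281,-0.02,-0.7,-1, 0.365,-0.281,-0.02,-0.7,-1, 0.365,-0.281,-0.02,-0.7,-1, 0.365,-0.281,-0.02,-0.7,-1, 0.365,-0.281,-0.02,-0.7,-1, 0.365,-0.281,-0.02,-0.7,-1, 0.365,-0.281,-0.02,-0.7,-1, 0.365,-0.281,-0.02,-0.7,-1, 0.365,-0.281,-0.02,-0.7,-1, 0.365,-0.281,-0.02,-0.7,-1]'
python3 -c "
from h import *
delta(st(-.225,0,.2))"
```

```text
t 0.15 eef [ 0.211  -0.5878  0.2381] st [ 0.635  -0.2321  0.2381] yaw 19.76 tilt [-1.0e-04 -1.4e-03 -1.0e+00] F [ 0.32  0.84 -0.69] w 0.08817298677912085
shift [ 0.3654 -0.2808 -0.0215] turn -1.095
t 0.15 eef [ 0.211  -0.5878  0.2381] st [ 0.635  -0.2321  0.2381] yaw 19.76 tilt [-1.0e-04 -1.4e-03 -1.0e+00] F [ 0.32  0.84 -0.69] w 0.08817298677912085
shift [ 0.6002 -0.6582 -0.001 ] turn -1.095
[0.55336839 0.23457509 0.        ]
plate top edge [array([0.1952, 0.0163, 0.0955]), array([ 0.1965, -0.0275,  0.0955]), array([ 0.1848, -0.0067,  0.0955]), array([ 0.1963, -0.005 ,  0.0955])]
t: 1.4
eef_pos: [0.4586, -0.202, 0.2584]
tool_rot: [0.0, 0.867, 0.498, -0.001]
contact_force: [0.3, -0.3, -0.0]
width: 0.0005
t 1.4 eef [ 0.4586 -0.202   0.2584] st [ 0.2202 -0.0369  0.2584] yaw 59.74 tilt [-1.6e-03 -8.0e-04 -1.0e+00] F [ 0.27 -0.28 -0.03] w 0.0005318386589426153
shift [ 0.4249 -0.1381  0.0578] turn -0.3972
```

```bash

python3 -m jog '[0.425,-0.138,0.03,-0.397,-1, 0.425,-0.138,0.03,-0.397,-1, 0.425,-0.138,0.03,-0.397,-1, 0.425,-0.138,0.03,-0.397,-1, 0.425,-0.138,0.03,-0.397,-1, 0.425,-0.138,0.03,-0.397,-1, 0.425,-0.138,0.03,-0.397,-1, 0.425,-0.138,0.058,-0.397,-1, 0.425,-0.138,0.058,-0.397,-1, 0.425,-0.138,0.058,-0.397,-1, 0.425,-0.138,0.058,-0.397,-1]'
python3 -c "
from h import *
from bench import get_image
delta(st(-.225,0,.041))
s=sensors.read_state();cv2.imwrite('pics/w1.png',get_image('wrist')[:,:,::-1])
for p in [(-.187,0,.049),(-.187,.06,.057),(-.187,-.06,.057)]: print(p,proj('wrist',st(*p),s))
"
```

```text
t: 2.78
eef_pos: [0.5548, 0.2345, 0.2017]
tool_rot: [0.001, 0.752, 0.659, 0.0]
contact_force: [0.4, 0.5, 0.2]
width: 0.0001
t 2.775 eef [0.5548 0.2345 0.2017] st [-0.2252  0.0014  0.2017] yaw 82.44 tilt [-2.0e-04  1.6e-03 -1.0e+00] F [0.39 0.5  0.22] w 8.163727358659231e-05
shift [-1.000e-04 -1.700e-03  1.607e-01] turn -0.001
(-0.187, 0, 0.049) [279.88690531 223.8568657 ]
(-0.187, 0.06, 0.057) [337.86792995 226.57198466]
(-0.187, -0.06, 0.057) [221.76894724 226.74214203]
```

View pics/w1.png

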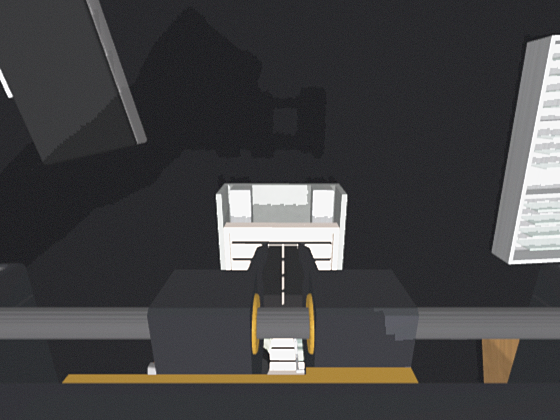

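The wrist view shows the tray's rear edge at row 226, columns 222–342. That agrees with the prediction of 222–338. The space behind it is free, so I'll descend there.

```bash

python3 -m jog '[0,-0.0015,0.05,0,-1, 0,-0.0015,0.09,0,-1, 0,-0.0015,0.12,0,-1, 0,-0.0015,0.145,0,-1, 0,-0.0015,0.16,0,-1, 0,-0.0015,0.16,0,-1]'
python3 -c "
from h import *
delta(st(-.2,0,.041))"
python3 -m jog '[-0.008,0,0,0,-1, -0.014,0,0,0,-1, -0.018,0,0,0,-1, -0.022,0,0,0,-1, -0.026,0,0,0,-1, -0.030,0,0,0,-1, -0.034,0,0,0,-1]'
python3 -c "
from h import *
delta(st(-.11,0,.041))"
```

```text
t: 3.58
eef_pos: [0.5522, 0.2361, 0.0404]
tool_rot: [0.0, 0.751, 0.66, -0.0]
contact_force: [-0.2, 0.4, 0.7]
width: 0.0007
t 3.575 eef [0.5522 0.2361 0.0404] st [-0.2264 -0.0013  0.0404] yaw 82.59 tilt [-8.e-04 -6.e-04 -1.e+00] F [-0.16  0.45  0.66] w 0.0006797750624328417
shift [-0.0264  0.0013 -0.0006] turn 0.0015
t: 4.45
eef_pos: [0.5481, 0.2045, 0.0408]
tool_rot: [-0.001, 0.751, 0.66, 0.001]
contact_force: [1.0, 4.2, -2.3]
width: 0.0005
t 4.45 eef [0.5481 0.2045 0.0408] st [-0.1945 -0.0013  0.0408] yaw 82.66 tilt [ 3.1e-03  5.0e-04 -1.0e+00] F [ 1.01  4.19 -2.28] w 0.0005103108677992234
shift [-0.0845  0.001  -0.0005] turn 0.0028
```

Contact is made: 4 N at station x = -0.195. Next I push steadily and slow down near the notches.

```bash

python3 -m jog '[-0.004,0.001,0,0,-1, -0.009,0.001,0,0,-1, -0.014,0.001,0,0,-1, -0.019,0.001,0,0,-1, -0.024,0.001,0,0,-1, -0.029,0.001,0,0,-1, -0.034,0.001,0,0,-1, -0.039,0.001,0,0,-1, -0.044,0.001,0,0,-1, -0.049,0.001,0,0,-1, -0.054,0.001,0,0,-1, -0.058,0.001,0,0,-1]'
python3 -c "
from h import *
from bench import get_image
delta(st(-.11,0,.041))
cv2.imwrite('pics/t2.png',cv2.resize(get_image('top')[150:270,180:360,::-1],None,fx=4.4,fy=4.4,interpolation=2))"
```

```text
t: 5.95
eef_pos: [0.5415, 0.1449, 0.0407]
tool_rot: [0.0, 0.751, 0.66, -0.0]
contact_force: [0.2, 3.4, -1.7]
width: 0.0009
t 5.95 eef [0.5415 0.1449 0.0407] st [-1.345e-01 -1.000e-04  4.070e-02] yaw 82.6 tilt [-1.e-04  0.e+00 -1.e+00] F [ 0.25  3.36 -1.71] w 0.0009201087625042467
shift [-0.0245  0.     -0.0003] turn 0.0018
```

View pics/t2.png

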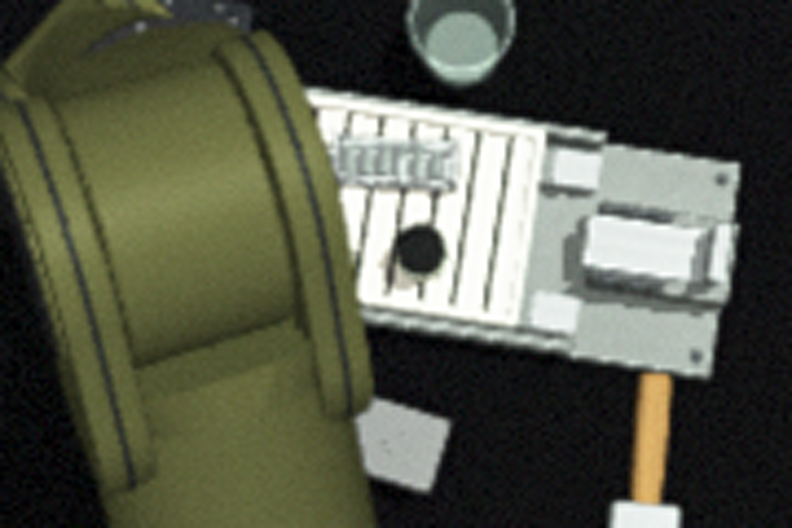

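The tray has moved about 63 mm, and its front edge is at roughly (540,130)–(520,325). The carrier and vial are still standing. About 25 mm remain.

```bash

python3 -m jog '[-0.003,0,0,0,-1, -0.006,0,0,0,-1, -0.009,0,0,0,-1, -0.012,0,0,0,-1, -0.015,0,0,0,-1, -0.017,0,0,0,-1, -0.019,0,0,0,-1]'
python3 -m jog '[-0.0015,0,0,0,-1, -0.003,0,0,0,-1]'
python3 -c "
from h import *
delta(st(-.11,0,.041))"
```

```text
t: 6.88
eef_pos: [0.539, 0.1263, 0.0407]
tool_rot: [0.0, 0.751, 0.66, -0.0]
contact_force: [0.6, 4.8, -1.2]
width: 0.0006
t: 7.12
eef_pos: [0.5385, 0.1228, 0.0407]
tool_rot: [0.0, 0.751, 0.66, -0.0]
contact_force: [-0.2, 4.7, 0.5]
width: 0.0001
t 7.125 eef [0.5385 0.1228 0.0407] st [-1.123e-01 -1.000e-04  4.070e-02] yaw 82.6 tilt [-1.e-03 -2.e-04 -1.e+00] F [-0.21  4.72  0.5 ] w 0.00011826847276195934
shift [-0.0023  0.0001 -0.0003] turn 0.0018
```

```bash

python3 -m jog '[-0.0015,0,0,0,-1]'
python3 -m jog '[-0.0015,0,0,0,-1]'
python3 -m jog '[-0.0015,0,0,0,-1]'
```

```text
t: 7.25
eef_pos: [0.5385, 0.1221, 0.0408]
tool_rot: [-0.0, 0.751, 0.66, 0.0]
contact_force: [0.3, 4.6, -0.9]
width: 0.0004
t: 7.38
eef_pos: [0.5384, 0.1207, 0.0408]
tool_rot: [-0.0, 0.751, 0.66, 0.0]
contact_force: [0.6, 4.9, -1.3]
width: 0.0007
t: 7.5
eef_pos: [0.5382, 0.1191, 0.0408]
tool_rot: [0.0, 0.751, 0.66, 0.0]
contact_force: [-0.2, 3.6, -0.6]
width: 0.0002
```

```bash

python3 -m jog '[-0.0015,0,0,0,-1]'
python3 -m jog '[-0.0015,0,0,0,-1]'
python3 -c "
from h import *
from bench import get_image
delta(st(-.11,0,.041))
cv2.imwrite('pics/s3.png',cv2.resize(get_image('side')[170:310,170:350,::-1],None,fx=4.2,fy=4.2,interpolation=2))"
```

```text
t: 7.62
eef_pos: [0.538, 0.1179, 0.0408]
tool_rot: [-0.0, 0.751, 0.66, 0.0]
contact_force: [-0.0, 6.8, -0.3]
width: 0.0003
t: 7.75
eef_pos: [0.5381, 0.1179, 0.0408]
tool_rot: [-0.001, 0.751, 0.66, 0.001]
contact_force: [0.3, 7.8, -1.0]
width: 0.0005
t 7.75 eef [0.5381 0.1179 0.0408] st [-1.073e-01  1.000e-04  4.080e-02] yaw 82.67 tilt [ 3.2e-03  9.0e-04 -1.0e+00] F [ 0.25  7.78 -0.96] w 0.0005149129239613768
shift [ 0.0027 -0.0001 -0.0002] turn 0.003
```

View pics/s3.png

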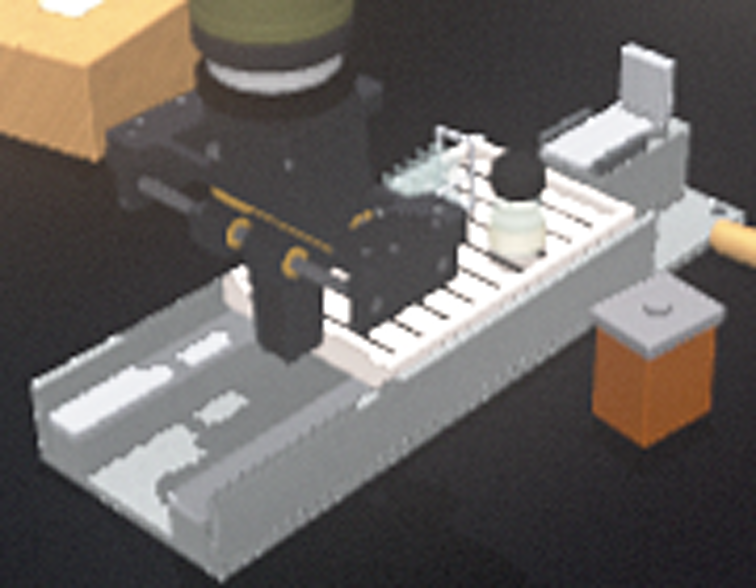

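The tray has stopped and the force is rising. In the picture its rim sits almost level with the wall top. One more gentle press should confirm the dead stop.

```bash

python3 -m jog '[-0.0015,0,0,0,-1]'
python3 -m jog '[-0.0015,0,0,0,-1]'
python3 -m jog '[0.006,0,0,0,-1, 0.02,0,0,0,-1, 0.035,0,0,0,-1, 0.035,0,-0.04,0,-1, 0.035,0,-0.09,0,-1, 0.035,0,-0.15,0,-1, 0.035,0,-0.15,0,-1]'
python3 -c "
from h import *
from bench import get_image
delta(st(.28,0,.2))
s=sensors.read_state();cv2.imwrite('pics/w4.png',get_image('wrist')[:,:,::-1])
cv2.imwrite('pics/s4.png',cv2.resize(get_image('side')[170:310,170:350,::-1],None,fx=4.2,fy=4.2,interpolation=2))
cv2.imwrite('pics/t4.png',cv2.resize(get_image('top')[150:270,180:360,::-1],None,fx=4.4,fy=4.4,interpolation=2))
"
```

```text
t: 7.92
eef_pos: [0.5381, 0.1178, 0.0409]
tool_rot: [-0.001, 0.751, 0.661, 0.002]
contact_force: [0.2, 10.3, -2.5]
width: 0.0007
t: 8.05
eef_pos: [0.5382, 0.1177, 0.0409]
tool_rot: [-0.002, 0.75, 0.661, 0.004]
contact_force: [1.6, 13.1, -4.1]
width: 0.0005
t: 8.93
eef_pos: [0.5445, 0.1495, 0.1951]
tool_rot: [0.002, 0.751, 0.66, 0.004]
contact_force: [-0.4, 0.2, 0.1]
width: 0.0005
t 8.925 eef [0.5445 0.1495 0.1951] st [-0.1395  0.0023  0.1951] yaw 82.6 tilt [ 0.004   0.0079 -1.    ] F [-0.38  0.17  0.05] w 0.0004762421913414335
shift [-0.4195 -0.003  -0.0066] turn 0.0017
```

View pics/s4.png

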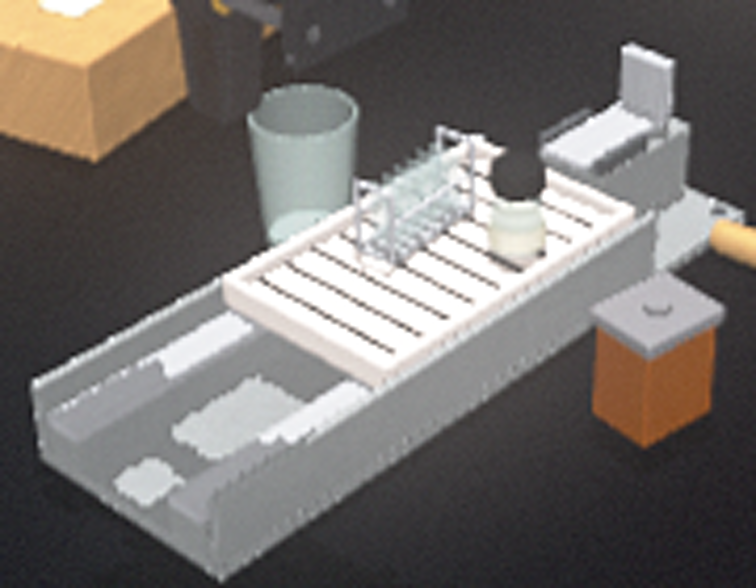

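View pics/t4.png

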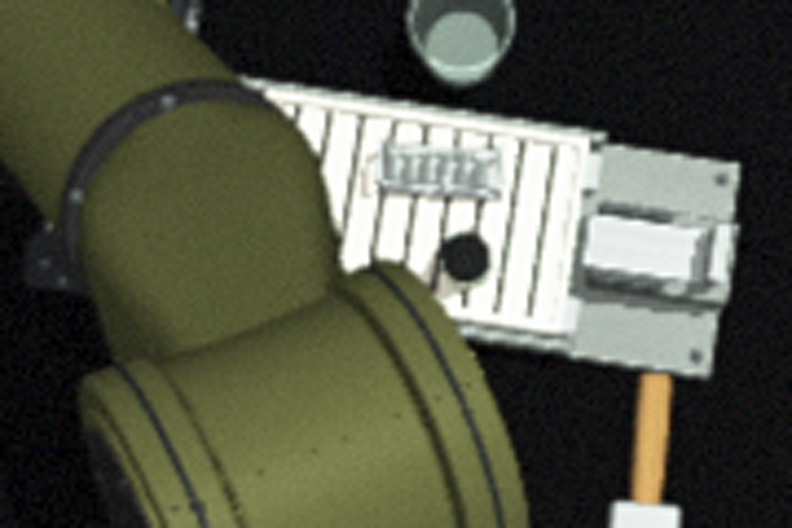

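The tray looks seated with everything standing. I'll check the rim height numerically against the side view.

```bash
python3 - <<'E'
from h import *
zs=lambda p:((p[0]-170+.5)*4.2-.5,(p[1]-170+.5)*4.2-.5)
zt=lambda p:((p[0]-180+.5)*4.4-.5,(p[1]-150+.5)*4.4-.5)
for x in (-.1,.1):
  for y in (-.06,.06):
    for z in (.051,.057): print(x,y,z,np.round(zs(proj('side',st(x,y,z)))),np.round(zt(proj('top',st(x,y,z)))))
print('plate', [np.round(zs(proj('side',st(.1965,y,.0955)))) for y in(-.017,.017)],[np.round(zs(proj('side',st(.1865,y,.0955)))) for y in(-.017,.017)])
print('plate top',[np.round(zt(proj('top',st(.1965,y,.0955)))) for y in(-.017,.017)])
delta(st(.26,0,.2))
E
```

```text
-0.1 -0.06 0.051 [384. 370.] [229. 285.]
-0.1 -0.06 0.057 [384. 360.] [228. 284.]
-0.1 0.06 0.051 [220. 280.] [262.  92.]
-0.1 0.06 0.057 [219. 270.] [261.  90.]
0.1 -0.06 0.051 [632. 210.] [555. 335.]
0.1 -0.06 0.057 [633. 200.] [556. 334.]
0.1 0.06 0.051 [472. 138.] [584. 141.]
0.1 0.06 0.057 [472. 129.] [585. 139.]
plate [array([678.,  55.]), array([632.,  37.])] [array([668.,  61.]), array([622.,  43.])]
plate top [array([732., 282.]), array([740., 225.])]
t 9.075 eef [0.5411 0.1474 0.1899] st [-0.137  -0.0007  0.1899] yaw 82.61 tilt [-0.0015 -0.0014 -1.    ] F [ 0.25 -0.2  -0.33] w 3.5614681139663174e-05
shift [-3.97e-01 -1.00e-04 -9.50e-03] turn 0.002
```

The corners fit a rim height of 51 mm (predicted (632,210) and (384,370), seen at about (632,208) and (383,370)), so the tray has dropped. The plate's outer face is at about x = 0.1965, y = 0. Next I move behind it.

```bash

python3 -m jog '[-0.397,0,-0.01,0,-1, -0.397,0,-0.01,0,-1, -0.397,0,-0.01,0,-1, -0.397,0,-0.01,0,-1, -0.397,0,-0.01,0,-1, -0.397,0,-0.01,0,-1, -0.397,0,-0.01,0,-1, -0.397,0,-0.01,0,-1, -0.397,0,-0.01,0,-1, -0.397,0,-0.01,0,-1]'
python3 -c "
from h import *
from bench import get_image
s=sensors.read_state();cv2.imwrite('pics/w5.png',get_image('wrist')[:,:,::-1])
delta(st(.25,0,.076))
print([proj('wrist',st(*p),s).round() for p in [(.1965,.017,.0955),(.1965,-.017,.0955)]])
"
```

```text
t: 10.32
eef_pos: [0.4912, -0.2437, 0.2005]
tool_rot: [-0.001, 0.75, 0.661, 0.0]
contact_force: [-0.1, 0.7, -0.1]
width: 0.0003
t 10.375 eef [ 0.4912 -0.244   0.2006] st [0.2576 0.0008 0.2006] yaw 82.79 tilt [ 7.e-04 -3.e-04 -1.e+00] F [-0.62  0.01  0.34] w -5.4914985301273225e-05
shift [ 0.0075 -0.0008  0.1246] turn 0.005
[array([302., 131.]), array([260., 131.])]
```

View pics/w5.png

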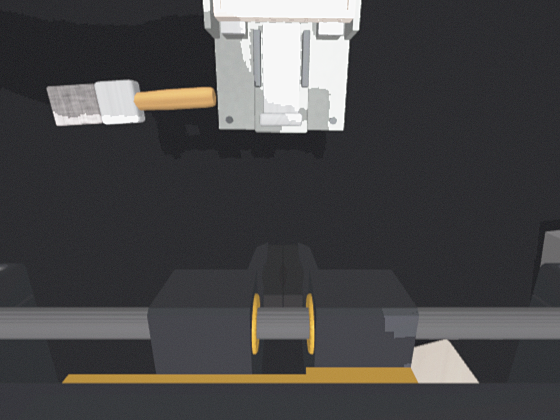

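The wrist view shows the plate's top edge at columns 262–302 and rows 113–124, centred as predicted. The brush is well clear. Next I descend and push with force checks.

```bash

python3 -m jog '[0,-0.001,0.04,0,-1, 0,-0.001,0.08,0,-1, 0,-0.001,0.11,0,-1, 0,-0.001,0.125,0,-1, 0.02,-0.001,0.125,0,-1, 0.032,-0.001,0.125,0,-1, 0.042,-0.001,0.125,0,-1]'
python3 -m jog '[0.004,0,0,0,-1, 0.008,0,0,0,-1, 0.012,0,0,0,-1, 0.016,0,0,0,-1]'
python3 -c "
from h import *
delta(st(.172,0,.076))"

```

```text
t: 11.25
eef_pos: [0.4959, -0.2034, 0.0764]
tool_rot: [0.001, 0.751, 0.66, 0.0]
contact_force: [-0.6, 0.4, -0.3]
width: -0.0001
t: 11.75
eef_pos: [0.4972, -0.1886, 0.0757]
tool_rot: [0.0, 0.751, 0.66, -0.0]
contact_force: [0.3, -2.0, 0.2]
width: 0.0003
t 11.75 eef [ 0.4972 -0.1886  0.0757] st [ 0.2019 -0.0004  0.0757] yaw 82.57 tilt [-6.e-04  1.e-04 -1.e+00] F [ 0.34 -1.97  0.21] w 0.00026121209718356787
shift [ 0.0299  0.0005 -0.0003] turn 0.0013
```

Contact is made at about 2 N. I'll push on steadily.

```bash

python3 -m jog '[0.003,0,0,0,-1, 0.006,0,0,0,-1, 0.009,0,0,0,-1, 0.012,0,0,0,-1, 0.015,0,0,0,-1, 0.018,0,0,0,-1, 0.020,0,0,0,-1]'
python3 -m jog '[0.002,0,0,0,-1, 0.004,0,0,0,-1]'
python3 -m jog '[0.002,0,0,0,-1]'
python3 -m jog '[0.002,0,0,0,-1]'

```

```text
t: 12.62
eef_pos: [0.4999, -0.1682, 0.0757]
tool_rot: [0.0, 0.751, 0.66, 0.0]
contact_force: [0.5, -1.7, 0.0]
width: 0.0002
t: 12.88
eef_pos: [0.5005, -0.1644, 0.0757]
tool_rot: [0.0, 0.751, 0.66, 0.0]
contact_force: [-0.0, -2.2, -1.1]
width: 0.0006
t: 13.0
eef_pos: [0.5007, -0.1624, 0.0757]
tool_rot: [0.0, 0.751, 0.66, 0.0]
contact_force: [0.1, -1.3, -0.7]
width: 0.0005
t: 13.12
eef_pos: [0.501, -0.1604, 0.0757]
tool_rot: [0.0, 0.751, 0.66, 0.0]
contact_force: [0.3, -1.6, 0.6]
width: 0.0002
```

```bash

python3 -m jog '[0.002,0,0,0,-1]'
python3 -m jog '[0.002,0,0,0,-1]'
python3 -m jog '[0.002,0,0,0,-1]'
python3 -m jog '[0.002,0,0,0,-1]'

```

```text
t: 13.25
eef_pos: [0.5011, -0.1596, 0.0758]
tool_rot: [0.001, 0.752, 0.66, -0.001]
contact_force: [0.4, -7.3, 0.4]
width: 0.0004
t: 13.38
eef_pos: [0.5011, -0.1596, 0.0758]
tool_rot: [0.001, 0.752, 0.659, -0.002]
contact_force: [1.0, -10.4, 0.2]
width: 0.0003
t: 13.5
eef_pos: [0.501, -0.1596, 0.0758]
tool_rot: [0.002, 0.753, 0.658, -0.003]
contact_force: [1.4, -14.1, -0.7]
width: 0.0006
t: 13.62
eef_pos: [0.501, -0.1595, 0.0759]
tool_rot: [0.003, 0.753, 0.658, -0.004]
contact_force: [0.2, -17.5, -0.0]
width: 0.0003
```

There is a hard stop at about TCP y = -0.1596. I back off, raise, and look.

```bash

python3 -m jog '[-0.006,0,0,0,-1, -0.02,0,0,0,-1, -0.05,0,0,0,-1, -0.07,0,-0.04,0,-1, -0.08,0,-0.09,0,-1, -0.14,0,-0.15,0,-1, -0.18,0,-0.15,0,-1, -0.18,0,-0.15,0,-1, -0.18,0,-0.15,0,-1]'
python3 -c "
from h import *
from bench import get_image
delta(st(.28,0,.2))
cv2.imwrite('pics/s6.png',cv2.resize(get_image('side')[170:310,170:350,::-1],None,fx=4.2,fy=4.2,interpolation=2))
cv2.imwrite('pics/t6.png',cv2.resize(get_image('top')[150:270,180:360,::-1],None,fx=4.4,fy=4.4,interpolation=2))
zs=lambda p:((p[0]-170+.5)*4.2-.5,(p[1]-170+.5)*4.2-.5)
zt=lambda p:((p[0]-180+.5)*4.4-.5,(p[1]-150+.5)*4.4-.5)
for x in (.1637,.1617,.1667): print([np.round(zs(proj('side',st(x-.01,y,.0955)))) for y in(-.017,.017)],[np.round(zt(proj('top',st(x,y,.0955)))) for y in(-.017,.017)])
"
```

```text
t: 14.75
eef_pos: [0.4783, -0.3301, 0.2253]
tool_rot: [-0.001, 0.751, 0.66, 0.0]
contact_force: [-0.0, 0.6, 0.4]
width: 0.0007
t 14.75 eef [ 0.4783 -0.3301  0.2253] st [ 0.3447 -0.0007  0.2253] yaw 82.64 tilt [ 1.8e-03 -7.0e-04 -1.0e+00] F [-0.01  0.58  0.44] w 0.0006708935236994575
shift [0.0646 0.0009 0.0254] turn 0.0024
[array([634.,  81.]), array([588.,  62.])] [array([677., 274.]), array([685., 217.])]
[array([631.,  82.]), array([585.,  63.])] [array([673., 273.]), array([682., 216.])]
[array([637.,  79.]), array([591.,  60.])] [array([682., 275.]), array([690., 218.])]
```

View pics/s6.png

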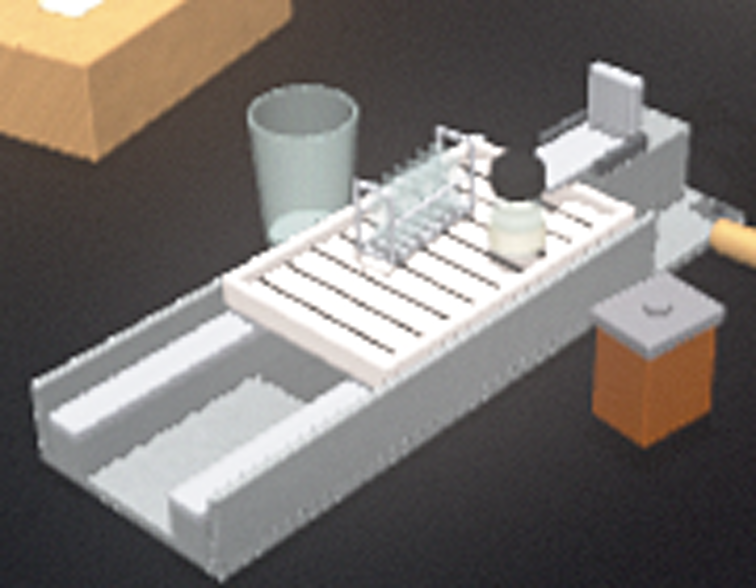

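View pics/t6.png

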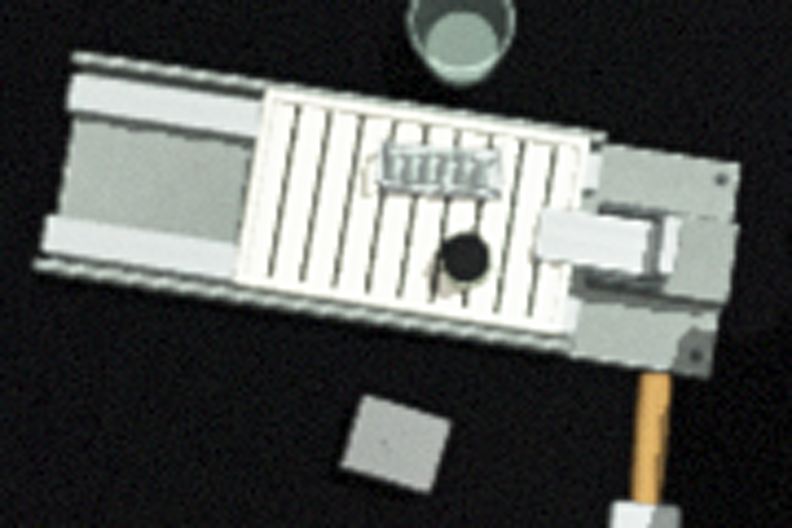

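The tongue now lies over the tray rim (zoomed top view, about (537–575, 210–268)). The plate sits against its stop, and the carrier and vial are standing. Brush, jar and beaker haven't moved. I'm handing in.

```bash
python3 -c "
from bench import ticket
print(ticket.hand_in())"
```

```text
the job is handed in; nothing more can be done
None
```

The tray is seated in its notches, the bolt is pushed home over its rim, and the job is handed in with the hand clear (about 15 s used of 48 s).

- **Tray:** I pushed it about 87 mm with closed fingertips at 4–5 N. It then stopped dead, holding still as I pressed to 13 N. The rim corners in the side view matched a rim height of 51 mm (dropped), not 57 mm.
- **Bolt:** I pushed the upright plate at about 2 N until it reached a hard stop, holding still as I pressed to about 17 N. In the top view the plate had moved about 33–34 mm, and the tongue lies over the tray's rim. Full travel is inferred from the hard stop and the pictures, because no joint reading is available.
- **Everything else:** The last pictures show the carrier and vial standing on the tray, and the jar, beaker and brush where they were. I did not look again at the reagent bottle and slide box, but the hand never went near either at low height. The arm ended about 0.15 m beyond the station and 0.22 m up, touching nothing.

No check failed. The one disagreement was the plate's starting face: the wrist view put it about 4–5 mm closer to the tray than the top view did, so I approached slowly until I felt contact.

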